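# Find the slack wing nut on a clamped press mould

## Task

Before this clamped plaster mould goes to the drying rack, check its three wing nuts: with the shut gripper's fingertips press sideways on an ear of each, clockwise (the tightening way), slowly up to about 15 N and never over 20. A sound nut creeps a degree or two and firms up; the one slack nut runs on under a few newtons: stop it after some 5 to 15 degrees. With all three tried, set the red stud cap gently right down over the slack nut's rod as a warning, and leave everything else where it is.

Things in the scene. Friction and masses are not known exactly. Their poses are not given: they have to be found in the camera images.
- mould: Clamped press mould, too heavy to move: white plaster discs (160 mm across) between round plywood boards 250 mm across. Origin: centre of its underside, on the table. The top board's flat upper face is 116 mm above the table, with an 80 mm hole in the middle. Three upright steel rods come through it 95 mm from the mould's axis, 120 degrees apart, each with a dark steel wing nut.
- rod_a: Upright threaded steel rod a, 10 mm in diameter, with its wing nut. Origin: on the rod's axis, level with the top board's upper face; z up. The rod's top end is 57 mm above the origin, 36 mm above the flat top of the nut's hub. Rod and mould are fixed. The letters are dealt out to the three places anew each run.
- rod_b: The same for rod b.
- rod_c: The same for rod c.
- nut_a_hub (a point): Wing nut on rod a: a point on its axis at the top of its hub, 21 mm above the top board (hub 24 mm across at the foot, 18 at the top). Turns with the nut: x along the wings, z up. At x = +27 and -27 mm stands a round upright ear, a disc 22 mm in diameter, 8 mm thick along y, reaching from 11 to 33 mm above the top board. 76 mm over both ears.
- nut_b_hub (a point): The same for the nut on rod b.
- nut_c_hub (a point): The same for the nut on rod c.
- nut_a_ear (a point): The outer end of nut a's ear at +x, 38 mm from the axis, level with the ear's middle; at the start the nut's x and y axes are those of its rod. The slack nut turns at 0.08 N m (2 to 5 N on an ear), no stiffer as it goes, and stays where it is left. A sound nut starts at 0.2 N m and stiffens by 6 N m per rad (4 to 8 N per mm at the ear), so come at 10 to 20 mm/s; let go, it keeps under 2 degrees.
- nut_b_ear (a point): The same for nut b.
- nut_c_ear (a point): The same for nut c.
- cap: Red plastic stud cap, 25 g, standing mouth down on the table beside the mould: 40 mm tall, 25 mm across (27 at the foot). Origin: centre of its open foot, z up. Bore 15 mm wide (18 at the mouth), 30 mm deep: fully down it rests on the rod's tip, its foot 30 mm below the tip and 6 mm above the hub, between the ears. Fingertips 12 mm or more above its foot clear the ears.
- jug: Bystander: blue mug-shaped slip jug, 80 mm across, 95 mm tall. Origin: centre of its underside.
- dish: Bystander: fragile unfired clay dish, 150 mm across, 28 mm tall. Origin: centre of its underside.
- modelling_tool: Bystander: wooden modelling tool, 170 mm long, lying along its x axis, 11 mm thick.
There are look-alikes about, which are no part of the job. There is more than one size of the cap; the job needs the smaller.

How it is judged:
By the outcome, as a careful person would: the job done as asked, in the order asked, and still so for the second after the job is handed in, with the robot touching nothing.
It also fails if it takes over 72 s, if anything falls off the work surface, if the arm or the gripper's body presses on something with over 40 N, if the wrist force passes 120 N, or if a joint passes its speed limit or range.

## Robot

A 6-joint arm with a two-finger parallel gripper is mounted at the origin on the work surface. World frame = base frame: x ahead of the robot, y to its left, z up, the work surface at z = 0. Lengths are in m, angles in rad, forces in N, time in s.
With the tool pointing down it reaches from about 0.35 to 0.725 m from the base axis. Payload 4.3 kg.
Tool frame: the origin (TCP) lies midway between the tips of the shut fingers; the grasp point (between the pads) lies behind it (ctrl.grip_depth is the z of the grasp point in the tool frame, in m); z points along the fingers, y is the direction in which the jaws open and shut (so a half turn about z gives the same grasp; the last joint's range is limited). The gripper opens to 85 mm and grips with 20 to 120 N. Pads are 22 mm wide; open, the fingers measure 114 mm over their backs; the gripper's body (76 mm by 85 mm) begins 54 mm behind the grasp point. The pads swing forward as they close: fully open they stand 13 mm farther back than shut.
Start: joints at [1.162, 0.377, 0.081, 1.274, 0, 1.46], TCP at [0.169, 0.55, 0.231] pointing down, gripper open.
Joint ranges: [-2.72, 2.72], [-0.84, 1.66], [-1.02, 1.22], [-1.77, 2.12], [-1.37, 1.28], [-3.14, 3.14]. Speed limits (rad/s): [2.57, 2.57, 3.14, 3.14, 3.14, 3.14].

## Interface

Orientations are given as [roll, pitch, yaw] about the fixed x, y, z axes, in that order (R = Rz(yaw) Ry(pitch) Rx(roll)).
In Python, from bench import ctrl gives the robot as it stands.
- The arm moves only by the tool move_arm, never from a script. Its argument "plan" is a list of rows, each a list of 3 entries, a list of its own where there are three numbers: the shift along the tool's x, y, z in mm, then the turn, a rotation vector about the tool's x, y, z in degrees, then the opening in per cent of the stroke, from 0 (shut) to 100 (fully open). In form: [[[x, y, z], [wx, wy, wz], fingers], ...]. A call has 1 to 20 rows; each row is the pose to reach, as a shift and turn from the pose measured when the call began, along the tool's axes at that moment; what a row does not reach only later rows make up. A row lasts 1/8 s, in which the tool goes at most 62.5 mm and 10.7 degrees, less where a joint would pass 70% of its speed; a pose out of reach is approached as far as the arm can. A call with a gripper value outside its range is refused whole. The fingers move at their own pace and stop on an object; "newtons" is the grip in N (left out, the last holds). Time passes only in rows, so rows that repeat a pose let the fingers close. It gives the time, the measured TCP pose, the force and the opening at its end, in the units of the state.
- ctrl.read_state(): the state, without advancing time (a new reading comes with each control period).
- ctrl.read_camera(name): name is "side" or "top" or "wrist"; returns the picture (420x560x3 uint8, red, green, blue); there is no depth.
- ctrl.calibration(name): a dict with "fx", "fy", "cx", "cy" (pixels), "k1" (the pictures are not rectified: a ray, as slopes to the right and down, at radius r is drawn at 1 + k1 r^2 times it, then the intrinsics apply), "position" and "orientation" of the camera in the world. Camera axes: x right, y down, z forward; pixel columns grow to the right and rows downward; lengths in m; the calibration is good to about 2 mm. A picture is of the moment at which its call begins: read the wrist's pose just before it. calibration takes no time and is no camera call; for the wrist camera it gives the pose at the moment of the call.
- ctrl.hand_in(): hands the job in, once; it reports no verdict.
The state is a dict: "clock": time; "qpos": joint angles; "joint_vel": joint speeds; "effort": joint torques, N m; "tool_pos": TCP position; "ee_rot": TCP orientation; "force": force on the tool from outside, world axes, zero at the start; "torque": the same for the moment, N m; "opening": finger opening in m.
Only numpy, scipy, OpenCV 4.12 (cv2) and the standard library are available. Lean on these libraries where they do the work, as an engineer would, in place of code of your own. Each camera call takes 0.05 s, during which the arm holds its last target.

## Working session

There is one attempt and no reset: what is moved stays moved. The work goes in short steps, Python scripts to look and compute and a tool call to move; the robot and the scene stay as the last step left them, time stands still between calls to the robot, and variables do not carry over. Pictures are saved under pics/ and viewed, and the job is handed in when it is done.

Besides the shell and the picture viewer there is one more tool, called after ">>>" as name(argument=value, ...) on one line, values as JSON. move_arm: Moves the arm, as the interface text tells. Its arguments: {"type":"object","properties":{"plan":{"type":"array"},"newtons":{"type":"number"}},"required":["plan"]}

```bash
ls; mkdir -p pics; python3 - <<'E'
from bench import ctrl
import cv2
print(ctrl.read_state(), ctrl.grip_depth)
for n in ["top","side","wrist"]:
    print(n,ctrl.calibration(n))
    im=ctrl.read_camera(n); cv2.imwrite(f"pics/{n}0.png",im[:,:,::-1])
E
```

```text
pics
{'clock': 0.0, 'qpos': array([ 1.16170503e+00,  3.78112394e-01,  7.95849177e-02,  1.27438595e+00,
       -3.70228985e-06,  1.46048487e+00]), 'joint_vel': array([ 0.00067963,  0.00064099,  0.00034911, -0.00111566, -0.00052844,
       -0.00035818]), 'effort': array([ 1.37908651e-04, -4.63599944e+01,  2.69879097e+01,  2.06078676e-02,
        7.62649097e-05,  8.58970026e-06]), 'tool_pos': array([0.16898642, 0.54890463, 0.23031684]), 'ee_rot': array([-3.13948802e+00, -2.29386651e-04,  2.84281258e+00]), 'force': array([-0.12196621,  0.18341361,  0.01775612]), 'torque': array([ 0.01592858, -0.03594126, -0.05890099]), 'opening': 0.08558536173364942} -0.0187
top {'fx': 492.4806904601043, 'fy': 492.4806904601043, 'cx': 273.8051172581083, 'cy': 211.27679605362587, 'k1': -0.04871063883874342, 'position': array([ 0.31184354, -0.02595319,  1.17633081]), 'orientation': array([-2.91729437e+00, -6.79717871e-05, -1.59668349e+00])}
side {'fx': 445.9786694022156, 'fy': 445.9786694022156, 'cx': 279.02116932489344, 'cy': 215.75772083284753, 'k1': 0.02049669107022795, 'position': array([ 0.19547192, -0.72966872,  0.80218252]), 'orientation': array([-2.27144755,  0.02024417, -0.51798215])}
wrist {'fx': 323.40790994960656, 'fy': 323.40790994960656, 'cx': 275.9846341997617, 'cy': 210.3349642305873, 'k1': -0.07290899893266989, 'position': array([0.10152712, 0.56907055, 0.37362319]), 'orientation': array([2.85521773e+00, 2.49735665e-03, 1.27176229e+00])}
```

View pics/top0.png

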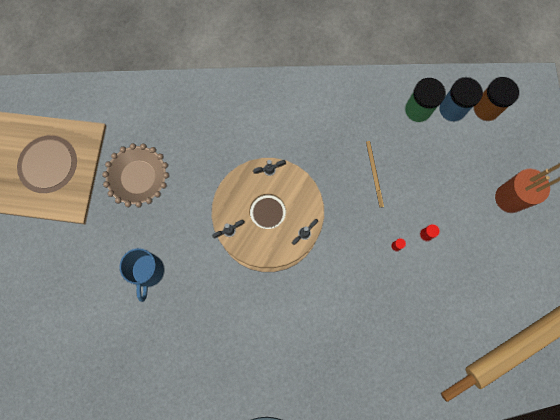

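View pics/side0.png

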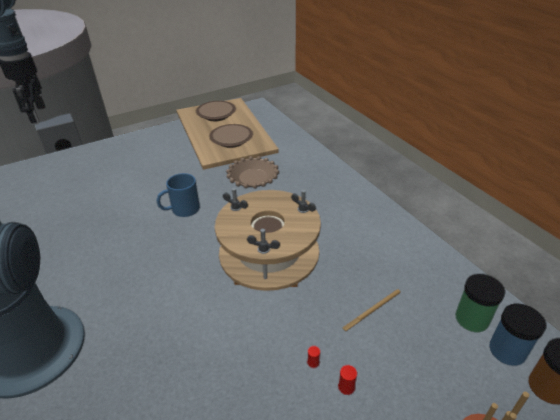

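View pics/wrist0.png

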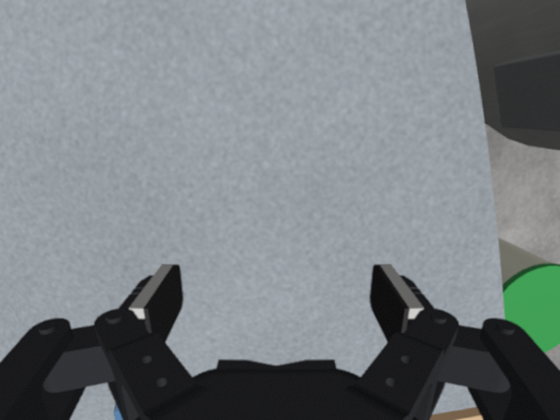

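The top view shows the mould at (268,212) with nuts near (269,167), (229,230) and (305,233). There are two red caps, at (399,244) and (430,232); the one at (399,244) looks smaller. I'll check all of these in enlarged crops.

```bash
cat > h.py <<'E'
import numpy as np, cv2
from scipy.spatial.transform import Rotation as R
def Rm(rpy): return R.from_euler('xyz',rpy).as_matrix()
def K(c): return np.array([[c['fx'],0,c['cx']],[0,c['fy'],c['cy']],[0,0,1]])
def D(c): return np.array([c['k1'],0,0,0,0.])
def proj(c,P):
    M=Rm(c['orientation']); P=np.atleast_2d(P)
    rv=R.from_matrix(M.T).as_rotvec(); t=-M.T@np.array(c['position'])
    return cv2.projectPoints(P.astype(float),rv,t,K(c),D(c))[0].reshape(-1,2)
def ray(c,uv,z):
    uv=np.array(uv,float).reshape(-1,1,2)
    n=cv2.undistortPointsIter(uv,K(c),D(c),None,None,(3,50,1e-10)).reshape(-1,2)
    d=np.c_[n,np.ones(len(n))]@Rm(c['orientation']).T; p=np.array(c['position'])
    return p+d*((z-p[2])/d[:,2])[:,None]
E
python3 - <<'E'
import cv2
t=cv2.imread('pics/top0.png'); s=cv2.imread('pics/side0.png')
cv2.imwrite('pics/t_m.png',cv2.resize(t[150:280,200:335],None,fx=5.5,fy=4.5*1.222,interpolation=cv2.INTER_CUBIC)[:, :][:600*2] if 0 else cv2.resize(t[150:280,200:335],None,fx=4.5,fy=4.5,interpolation=cv2.INTER_CUBIC))
a=cv2.resize(t[210:260,380:450],None,fx=10,fy=10,interpolation=cv2.INTER_CUBIC)
cv2.imwrite('pics/t_c.png',a)
cv2.imwrite('pics/s_m.png',cv2.resize(s[180:300,200:335],None,fx=5,fy=5,interpolation=cv2.INTER_CUBIC))
cv2.imwrite('pics/s_c.png',cv2.resize(s[330:400,290:370],None,fx=8,fy=8,interpolation=cv2.INTER_CUBIC))
E
```

```text
(no output)
```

View pics/t_m.png

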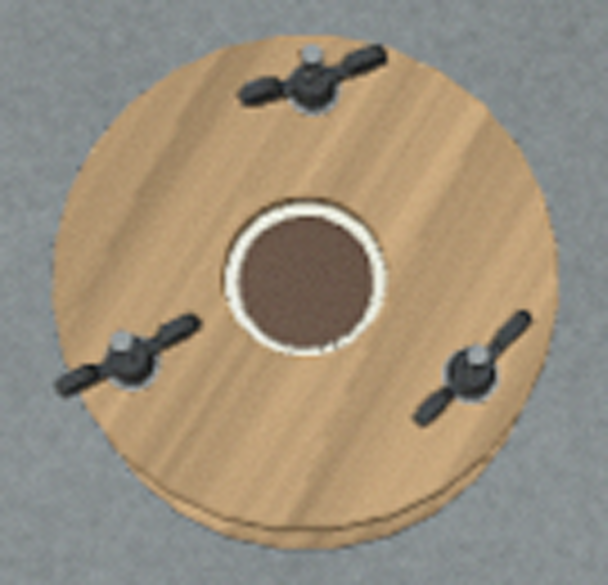

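View pics/t_c.png

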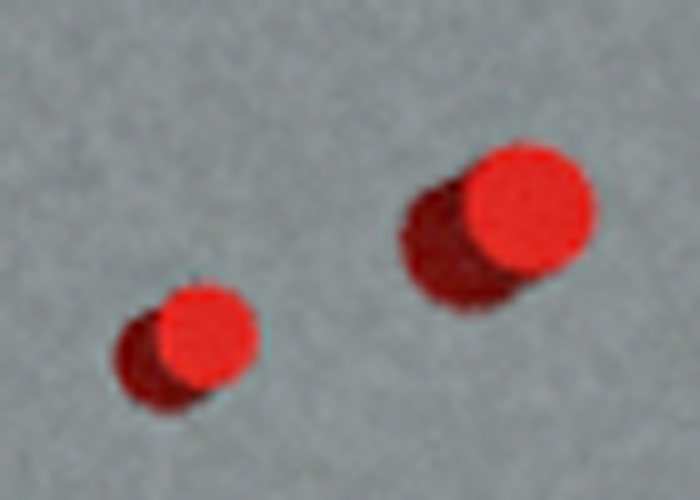

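View pics/s_m.png

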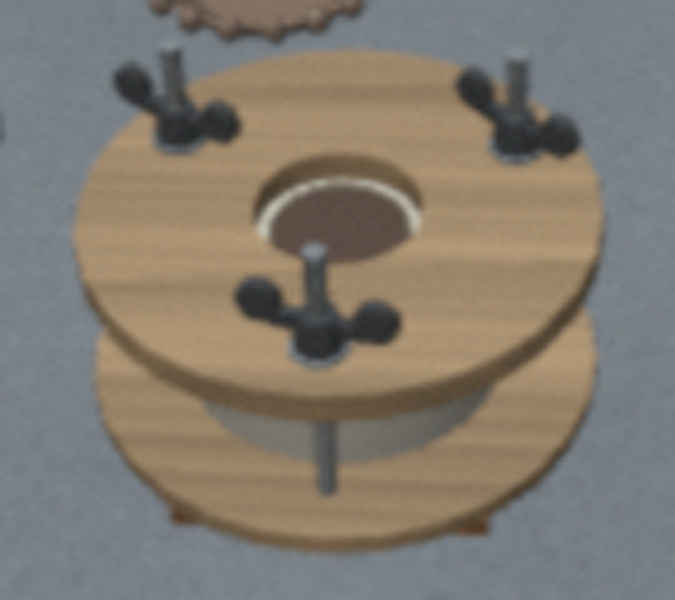

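View pics/s_c.png

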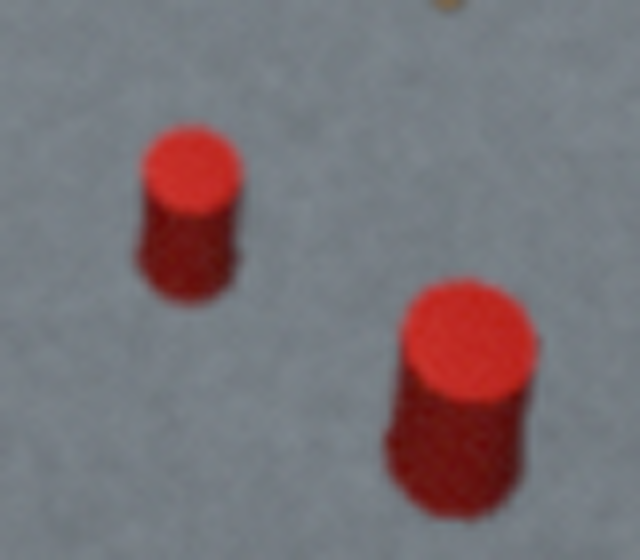

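```bash
cat > m.py <<'E'
from h import *
from bench import ctrl
c=ctrl.calibration('top'); s=ctrl.calibration('side')
def u(p,f,o): return (np.array(p,float)+.5)/f-.5+np.array(o)
tips_t=u([(312,54),(122,342),(479,354)],4.5,(200,150))
ears_t=u([(261,93),(366,60),(75,385),(181,327),(432,405),(515,328)],4.5,(200,150))
tips_s=u([(518,57),(170,48),(313,249)],5,(200,180))  # top nut, left, right
ears_s=u([(474,88),(558,134),(133,81),(220,122),(259,298),(376,322)],5,(200,180))
T=ray(c,tips_t,.173); print('tips top\n',T.round(4)); print('tips side\n',ray(s,tips_s,.173).round(4))
E=ray(c,ears_t,.138); Es=ray(s,ears_s,.138)
print(E.round(4),'\n',Es.round(4))
for i in range(3):
    for e in (E,Es):
        d=e[2*i]-e[2*i+1]; print(i,'len',np.linalg.norm(d).round(4),'ang',np.degrees(np.arctan2(d[1],d[0])).round(1),'mid',((e[2*i]+e[2*i+1])/2).round(4))
for t in (T,ray(s,tips_s,.173)):
    m=t.mean(0); print('c',m.round(4),[ (np.linalg.norm(x-m).round(4),np.degrees(np.arctan2(*(x-m)[1::-1])).round(1)) for x in t])
cap=u((207,336),10,(380,210)); big=u((529,209),10,(380,210))
print('cap',ray(c,cap,.04).round(4), ray(s,u((191,169),8,(290,330)),.04).round(4),'big',ray(c,big,.05),ray(s,u((470,340),8,(290,330)),.05))
E
python3 m.py
```

```text
tips top
 [[ 0.6499 -0.0244  0.173 ]
 [ 0.5127  0.0666  0.173 ]
 [ 0.5028 -0.0979  0.173 ]]
tips side
 [[ 0.6468 -0.0262  0.173 ]
 [ 0.5101  0.0648  0.173 ]
 [ 0.5012 -0.0956  0.173 ]]
[[ 0.6423  0.0011  0.138 ]
 [ 0.6579 -0.0508  0.138 ]
 [ 0.4994  0.0923  0.138 ]
 [ 0.5263  0.0416  0.138 ]
 [ 0.4854 -0.0771  0.138 ]
 [ 0.5216 -0.1181  0.138 ]] 
 [[ 0.6404  0.0028  0.138 ]
 [ 0.656  -0.0481  0.138 ]
 [ 0.5005  0.0939  0.138 ]
 [ 0.5228  0.0429  0.138 ]
 [ 0.483  -0.0764  0.138 ]
 [ 0.5194 -0.1158  0.138 ]]
0 len 0.0542 ang 106.8 mid [ 0.6501 -0.0248  0.138 ]
0 len 0.0532 ang 107.0 mid [ 0.6482 -0.0227  0.138 ]
1 len 0.0574 ang 117.9 mid [0.5128 0.0669 0.138 ]
1 len 0.0557 ang 113.6 mid [0.5116 0.0684 0.138 ]
2 len 0.0547 ang 131.5 mid [ 0.5035 -0.0976  0.138 ]
2 len 0.0536 ang 132.8 mid [ 0.5012 -0.0961  0.138 ]
c [ 0.5551 -0.0185  0.173 ] [(np.float64(0.095), np.float64(-3.5)), (np.float64(0.0951), np.float64(116.5)), (np.float64(0.095), np.float64(-123.4))]
c [ 0.5527 -0.019   0.173 ] [(np.float64(0.0944), np.float64(-4.4)), (np.float64(0.0941), np.float64(116.9)), (np.float64(0.0923), np.float64(-123.9))]
cap [[ 0.4869 -0.3266  0.04  ]] [[ 0.4854 -0.3249  0.04  ]] big [[ 0.51317335 -0.40215554  0.05      ]] [[ 0.51242281 -0.40004812  0.05      ]]
```

The smaller red cap, top (399,244) and side (314,357), fits the description; the bigger one at top (430,232) is the look-alike. Both cameras agree to about 2 mm. I'll start with the nut nearest the arm, at (0.512, 0.067).

```bash
cat > g.py <<'E'
import sys
from h import *
from bench import ctrl
def go(x,y,z,yawdeg):
    st=ctrl.read_state(); M=Rm(st['ee_rot'])
    G=R.from_euler('xyz',[np.pi,0,np.radians(yawdeg)]).as_matrix()
    d=M.T@(np.array([x,y,z])-st['tool_pos'])*1000
    w=np.degrees(R.from_matrix(M.T@G).as_rotvec())
    print('t',round(st['clock'],2),'tcp',st['tool_pos'].round(4),'rpy',np.degrees(st['ee_rot']).round(2),'F',st['force'].round(2),'shift',d.round(1),'turn',w.round(2), 'dist',np.linalg.norm(d).round(1),'op',round(st['opening'],4))
if __name__=='__main__': go(*map(float,sys.argv[1:5]))
E
python3 g.py .4728 .0875 .210 206
```

```text
t 0.15 tcp [0.169  0.5491 0.2306] rpy [-1.7991e+02 -1.0000e-02  1.6288e+02] F [0.38 0.72 0.4 ] shift [-426.2 -351.7   21.1] turn [-8.000e-02 -4.000e-02 -4.312e+01] dist 552.9 op 0.0856
```

>>> move_arm(plan=[[[-30,-25,0],[0,0,-3],0],[[-70,-58,0],[0,0,-7],0],[[-110,-91,0],[0,0,-11],0],[[-150,-124,0],[0,0,-15],0],[[-190,-157,0],[0,0,-19],0],[[-230,-190,0],[0,0,-23],0],[[-270,-223,0],[0,0,-27],0],[[-310,-256,0],[0,0,-31],0],[[-350,-289,5],[0,0,-35],0],[[-385,-318,10],[0,0,-39],0],[[-410,-338,15],[0,0,-42],0],[[-426,-352,21],[0,0,-43],0],[[-426,-352,21],[0,0,-43],0],[[-426,-352,21],[0,0,-43],0]])

```text
clock: 1.9
tool_pos: [0.472, 0.0876, 0.21]
ee_rot: [-3.141, -0.002, -2.69]
force: [-1.1, -0.7, -0.2]
opening: 0.0004
```

```bash
python3 g.py .4728 .0875 .131 206; python3 - <<'E'
from bench import ctrl
import cv2
for n in ["side","wrist"]:
    im=ctrl.read_camera(n); cv2.imwrite(f"pics/{n}1.png",im[:,:,::-1])
E
```

```text
t 1.9 tcp [0.472  0.0876 0.21  ] rpy [-1.7998e+02 -1.0000e-01 -1.5412e+02] F [-1.15 -0.7  -0.22] shift [-0.8 -0.4 79. ] turn [-0.02 -0.1  -0.12] dist 79.0 op 0.0004
```

View pics/wrist1.png

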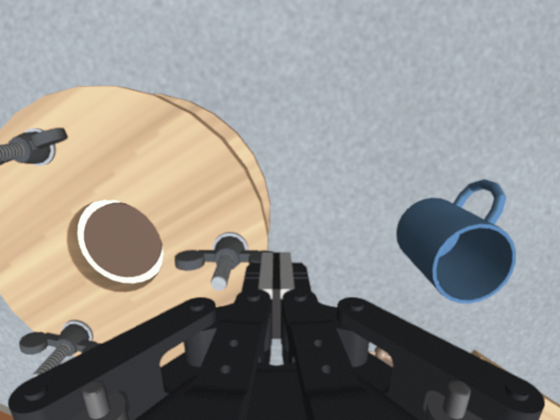

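View pics/side1.png

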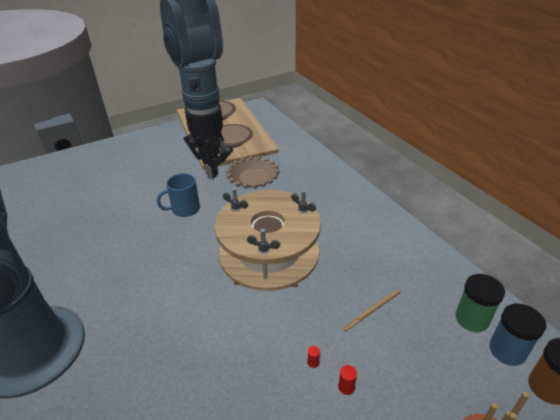

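```bash
python3 - <<'E'
from h import *
from bench import ctrl
st=ctrl.read_state(); c=ctrl.calibration('wrist'); M=Rm(st['ee_rot'])
for p in [(11,0,0),(-11,0,0),(11,14.5,0),(11,-14.5,0),(11,14.5,-20),(11,14.5,-43),(11,31,-43),(11,31,-55),(11,40,-60),(11,40,-73),(-11,31,-43),(-40,36,-43)]:
    print(p,proj(c,st['tool_pos']+M@(np.array(p)/1e3)).round(0))
print(proj(ctrl.calibration('side'),st['tool_pos']))
im=cv2.imread('pics/wrist1.png'); cv2.imwrite('pics/w1c.png',cv2.resize(im[220:420,150:400],None,fx=3,fy=3,interpolation=cv2.INTER_CUBIC))
E
```

```text
(11, 0, 0) [[280. 247.]]
(-11, 0, 0) [[280. 288.]]
(11, 14.5, 0) [[310. 247.]]
(11, -14.5, 0) [[249. 247.]]
(11, 14.5, -20) [[315. 266.]]
(11, 14.5, -43) [[322. 295.]]
(11, 31, -43) [[369. 294.]]
(11, 31, -55) [[379. 314.]]
(11, 40, -60) [[412. 323.]]
(11, 40, -73) [[431. 352.]]
(-11, 31, -43) [[363. 346.]]
(-40, 36, -43) [[369. 403.]]
[[213.05880397 176.2380264 ]]
```

View pics/w1c.png

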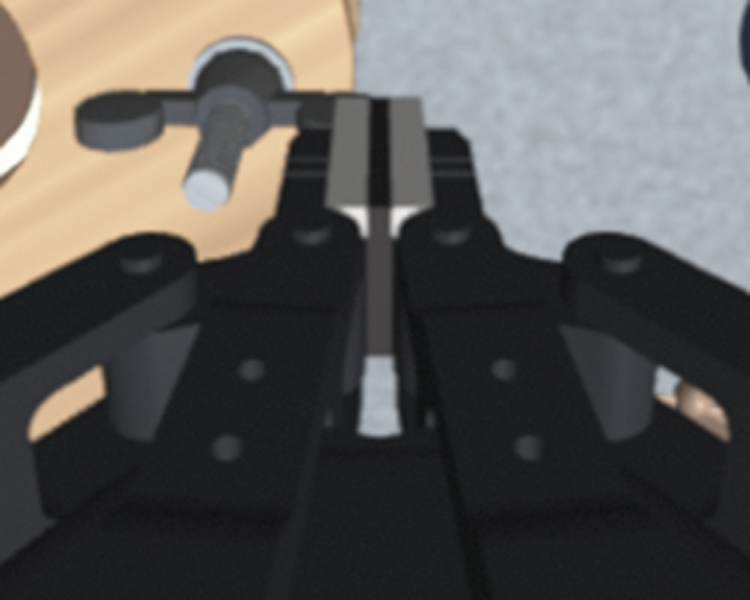

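The shut gripper's knuckles stick out sideways near the rod's tip height. I'll turn the tool so its y points along the push and its narrow side faces the rod.

```bash
python3 g.py .4732 .0844 .19 116;python3 g.py .4732 .0844 .131 116
```

```text
t 2.0 tcp [0.4721 0.088  0.2102] rpy [-1.7995e+02 -6.0000e-02 -1.5406e+02] F [ 0.22  0.13 -0.47] shift [ 0.6 -3.7 20.2] turn [-9.000e-02 -2.000e-02  8.994e+01] dist 20.6 op 0.0003
t 2.0 tcp [0.4721 0.088  0.2102] rpy [-1.7995e+02 -6.0000e-02 -1.5406e+02] F [ 0.22  0.13 -0.47] shift [ 0.5 -3.6 79.2] turn [-9.000e-02 -2.000e-02  8.994e+01] dist 79.3 op 0.0003
```

>>> move_arm(plan=[[[0,0,0],[0,0,10],0],[[0,-1,0],[0,0,20],0],[[0,-1,0],[0,0,30],0],[[0,-2,0],[0,0,40],0],[[0,-2,5],[0,0,50],0],[[0,-3,10],[0,0,60],0],[[0,-3,15],[0,0,70],0],[[0,-4,20],[0,0,80],0],[[0.5,-4,20],[0,0,90],0],[[0.5,-3.7,35],[0,0,90],0],[[0.5,-3.7,50],[0,0,90],0],[[0.5,-3.7,65],[0,0,90],0],[[0.5,-3.7,79],[0,0,90],0],[[0.5,-3.7,79],[0,0,90],0],[[0.5,-3.7,79],[0,0,90],0]], newtons=60)

```text
clock: 3.88
tool_pos: [0.4734, 0.0845, 0.1317]
ee_rot: [-3.141, 0.001, 2.024]
force: [0.3, -0.2, 0.6]
opening: 0.0002
```

```bash
python3 g.py .4732 .0844 .131 116; python3 - <<'E'
from bench import ctrl
import cv2
for n in ["side","wrist"]:
    im=ctrl.read_camera(n); cv2.imwrite(f"pics/{n}2.png",im[:,:,::-1])
    if n=='side': cv2.imwrite(f"pics/{n}2c.png",cv2.resize(im[130:270,170:330,::-1],None,fx=4,fy=4,interpolation=cv2.INTER_CUBIC))
E
python3 g.py .4732 .0844 .131 116
```

```text
t 3.88 tcp [0.4734 0.0845 0.1317] rpy [-1.7996e+02  6.0000e-02  1.1596e+02] F [ 0.26 -0.16  0.57] shift [ 0.  -0.3  0.7] turn [-0.04  0.06 -0.04] dist 0.7 op 0.0002
t 3.98 tcp [0.4738 0.0844 0.1319] rpy [1.8000e+02 7.0000e-02 1.1594e+02] F [-0.45  0.04 -0.37] shift [ 0.3 -0.5  0.9] turn [ 0.    0.07 -0.06] dist 1.1 op -0.0001
```

View pics/wrist2.png

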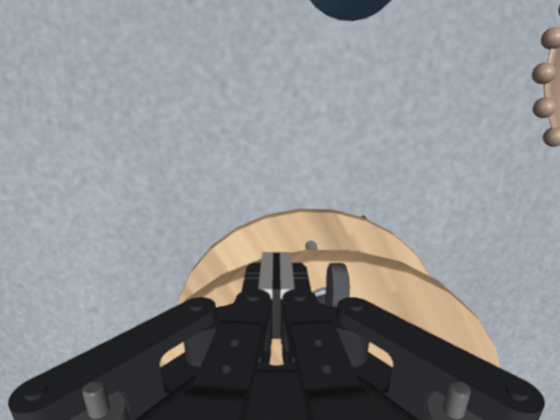

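View pics/side2c.png

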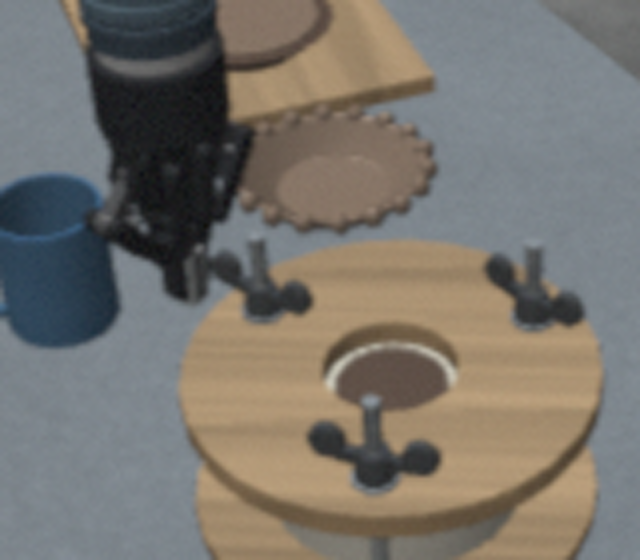

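>>> move_arm(plan=[[[0,1.5,0.5],[0,0,0],0],[[0,3,0.5],[0,0,0],0],[[0,4.5,0.5],[0,0,0],0]])

```text
clock: 4.35
tool_pos: [0.4781, 0.0864, 0.1315]
ee_rot: [3.141, 0.001, 2.024]
force: [0.2, -0.8, -0.6]
opening: -0.0003
```

>>> move_arm(plan=[[[0,1.2,0],[0,0,0],0]])

```text
clock: 4.47
tool_pos: [0.4793, 0.087, 0.1316]
ee_rot: [3.141, 0.001, 2.024]
force: [-0.5, 0.3, -0.3]
opening: 0.0002
```

>>> move_arm(plan=[[[0,1.2,0],[0,0,0],0]])

```text
clock: 4.6
tool_pos: [0.4804, 0.0876, 0.1315]
ee_rot: [3.141, 0.001, 2.024]
force: [0.3, -0.7, -0.4]
opening: -0.0
```

>>> move_arm(plan=[[[0,1.2,0],[0,0,0],0]])

```text
clock: 4.72
tool_pos: [0.4816, 0.0881, 0.1315]
ee_rot: [3.141, 0.001, 2.024]
force: [-0.3, -0.5, 0.1]
opening: 0.0001
```

>>> move_arm(plan=[[[0,1.2,0],[0,0,0],0]])

```text
clock: 4.85
tool_pos: [0.4827, 0.0887, 0.1315]
ee_rot: [3.141, 0.001, 2.024]
force: [0.6, -0.5, -1.0]
opening: 0.0001
```

>>> move_arm(plan=[[[0,1.2,0],[0,0,0],0]])

```text
clock: 4.97
tool_pos: [0.4838, 0.0892, 0.1314]
ee_rot: [3.141, 0.001, 2.024]
force: [-0.5, 1.0, 0.1]
opening: -0.0004
```

>>> move_arm(plan=[[[0,1.2,0],[0,0,0],0]])

```text
clock: 5.1
tool_pos: [0.4841, 0.0894, 0.1313]
ee_rot: [-3.14, 0.001, 2.023]
force: [-4.7, -2.3, 3.0]
opening: -0.0001
```

>>> move_arm(plan=[[[0,1.2,0],[0,0,0],0]])

```text
clock: 5.22
tool_pos: [0.484, 0.0894, 0.1312]
ee_rot: [-3.137, 0.002, 2.023]
force: [-3.7, -2.8, 5.1]
opening: 0.0003
```

>>> move_arm(plan=[[[0,1,0],[0,0,0],0]])

```text
clock: 5.35
tool_pos: [0.484, 0.0894, 0.1311]
ee_rot: [-3.135, 0.002, 2.023]
force: [-4.7, -2.6, 3.6]
opening: -0.0001
```

>>> move_arm(plan=[[[0,1.2,0],[0,0,0],0],[[0,2.0,0],[0,0,0],0]])

```text
clock: 5.6
tool_pos: [0.4842, 0.0896, 0.1309]
ee_rot: [-3.132, 0.002, 2.023]
force: [-7.1, -2.8, 6.1]
opening: -0.0001
```

>>> move_arm(plan=[[[0,1.5,-0.3],[0,0,0],0],[[0,2.5,-0.5],[0,0,0],0],[[0,3.2,-0.5],[0,0,0],0]])

```text
clock: 5.98
tool_pos: [0.4844, 0.0898, 0.1309]
ee_rot: [-3.126, 0.003, 2.022]
force: [-8.5, -4.6, 6.8]
opening: 0.0
```

```bash
python3 g.py .4732 .0844 .131 116; python3 g.py .4732 .0844 .131 116; python3 -c "
from bench import ctrl
s=ctrl.read_state();print(s['force'],s['torque'],s['joint_vel'])"
```

```text
t 5.97 tcp [0.4844 0.0898 0.1309] rpy [-1.7910e+02  1.5000e-01  1.1585e+02] F [-8.5  -4.57  6.81] shift [  0.  -12.4   0.1] turn [-0.9   0.15 -0.15] dist 12.4 op 0.0
t 5.97 tcp [0.4844 0.0898 0.1309] rpy [-1.7910e+02  1.5000e-01  1.1585e+02] F [-8.5  -4.57  6.81] shift [  0.  -12.4   0.1] turn [-0.9   0.15 -0.15] dist 12.4 op 0.0
[-8.5001059  -4.57363394  6.81258251] [-1.0389111   1.63824452 -0.02861952] [ 0.00234273  0.00882618  0.01002172  0.01097437 -0.00314758  0.00531082]
```

>>> move_arm(plan=[[[0,2,0],[0,0,0],0],[[0,3.2,0],[0,0,0],0],[[0,4.2,0],[0,0,0],0],[[0,4.6,0],[0,0,0],0]])

```text
clock: 6.48
tool_pos: [0.4847, 0.0902, 0.1305]
ee_rot: [-3.118, 0.003, 2.021]
force: [-11.8, -7.5, 10.2]
opening: -0.0
```

>>> move_arm(plan=[[[0,3,-0.8],[0,0,0],0],[[0,4.6,-1.5],[0,0,0],0],[[0,5.2,-1.8],[0,0,0],0]])

```text
clock: 6.85
tool_pos: [0.4847, 0.0903, 0.1308]
ee_rot: [-3.107, 0.004, 2.02]
force: [-10.8, -7.9, 4.4]
opening: 0.0
```

>>> move_arm(plan=[[[0,4,-0.5],[0,0,0],0],[[0,5.5,-1.0],[0,0,0],0],[[0,6.2,-1.2],[0,0,0],0]])

```text
clock: 7.22
tool_pos: [0.4848, 0.0905, 0.1306]
ee_rot: [-3.095, 0.005, 2.019]
force: [-13.7, -8.4, 8.2]
opening: 0.0
```

The nut at (0.512, 0.067) is sound: it crept about 1 mm and firmed up to about 16 N. I'll back off and lift.

>>> move_arm(plan=[[[0,-3,0],[0,0,0],0],[[0,-7,0],[-1,0,0],0],[[0,-12,0],[-2,0,0],0],[[0,-12,-15],[-2.6,0,0],0],[[0,-12,-40],[-2.6,0,0],0],[[0,-12,-65],[-2.6,0,0],0]])

```text
clock: 7.98
tool_pos: [0.477, 0.087, 0.198]
ee_rot: [3.14, 0.005, 2.019]
force: [0.4, 1.1, 0.1]
opening: -0.0
```

```bash
python3 - <<'E'
import numpy as np
# contact geometry: N3
for n,(x,y),p in (('N3',(.5025,-.0973),132),('N1',(.6495,-.0248),107)):
    p=np.radians(p); u=np.array([np.cos(p),np.sin(p)]); v=np.array([-u[1],u[0]])
    print(n,(np.array([x,y])+.033*u+.022*v).round(4),'push',-v.round(3))
N2=np.array([.512,.0665]);p=np.radians(116);u=np.array([np.cos(p),np.sin(p)]); v=np.array([-u[1],u[0]])
d=np.array([.4840,.0893])-N2; print('contact radius,off',d@u,d@v)
E
python3 g.py .4619 -.0875 .195 132
```

```text
N3 [ 0.4641 -0.0875] push [0.743 0.669]
N1 [6.188e-01 3.000e-04] push [0.956 0.292]
contact radius,off 0.032766896365715184 0.015171371149585729
t 7.97 tcp [0.477 0.087 0.198] rpy [179.92   0.3  115.7 ] F [0.39 1.07 0.05] shift [-150.7  -89.3    3.7] turn [  0.03   0.31 -16.3 ] dist 175.2 op -0.0
```

```bash
python3 g.py .4641 -.0875 .200 132; python3 g.py .4641 -.0875 .132 132
```

```text
t 7.97 tcp [0.477 0.087 0.198] rpy [179.92   0.3  115.7 ] F [0.39 1.07 0.05] shift [-151.6  -87.3   -1.3] turn [  0.03   0.31 -16.3 ] dist 175.0 op -0.0
t 7.97 tcp [0.477 0.087 0.198] rpy [179.92   0.3  115.7 ] F [0.39 1.07 0.05] shift [-151.3  -87.4   66.7] turn [  0.03   0.31 -16.3 ] dist 187.0 op -0.0
```

>>> move_arm(plan=[[[-20,-12,0],[0,0.3,-3],0],[[-50,-29,0],[0,0.3,-6],0],[[-80,-46,0],[0,0.3,-9],0],[[-110,-63,0],[0,0.3,-12],0],[[-138,-79,0],[0,0.3,-15],0],[[-151,-87,0],[0,0.3,-16.3],0],[[-151.4,-87.4,10],[0,0.3,-16.3],0],[[-151.4,-87.4,28],[0,0.3,-16.3],0],[[-151.4,-87.4,46],[0,0.3,-16.3],0],[[-151.4,-87.4,60],[0,0.3,-16.3],0],[[-151.4,-87.4,66],[0,0.3,-16.3],0],[[-151.4,-87.4,66],[0,0.3,-16.3],0]])

```text
clock: 9.48
tool_pos: [0.464, -0.0873, 0.1325]
ee_rot: [3.141, -0.0, 2.304]
force: [-0.6, 0.8, 0.8]
opening: 0.0
```

```bash
python3 - <<'E'
from bench import ctrl
import cv2
im=ctrl.read_camera('side'); cv2.imwrite(f"pics/s3c.png",cv2.resize(im[130:270,170:330,::-1],None,fx=4,fy=4,interpolation=cv2.INTER_CUBIC))
E
python3 g.py .4641 -.0875 .132 132
```

```text
t 9.53 tcp [ 0.4644 -0.0875  0.133 ] rpy [1.7996e+02 3.0000e-02 1.3201e+02] F [0.14 0.64 0.55] shift [ 0.2 -0.2  1. ] turn [0.04 0.03 0.01] dist 1.0 op -0.0001
```

View pics/s3c.png

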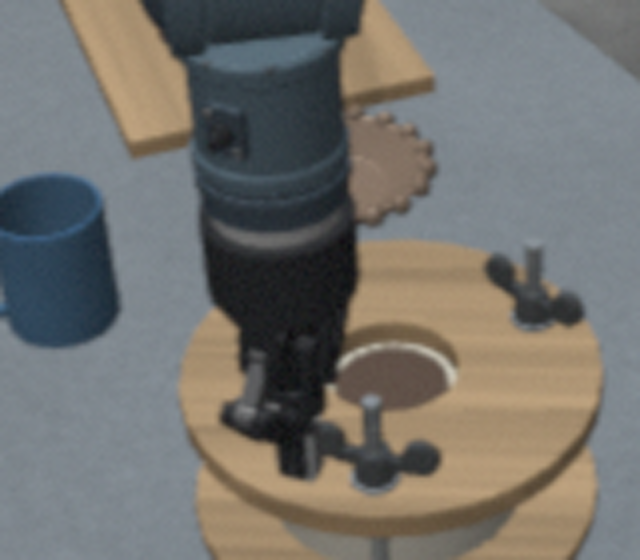

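>>> move_arm(plan=[[[0,1.5,0],[0,0,0],0],[[0,3,0],[0,0,0],0],[[0,4.5,0],[0,0,0],0],[[0,6,0],[0,0,0],0],[[0,7.2,0],[0,0,0],0],[[0,8.4,0],[0,0,0],0]])

```text
clock: 10.28
tool_pos: [0.4688, -0.0835, 0.1331]
ee_rot: [-3.136, 0.001, 2.303]
force: [-8.0, -7.8, 6.2]
opening: 0.0001
```

>>> move_arm(plan=[[[0,2.4,-0.5],[0,0,0],0],[[0,3.2,-0.9],[0,0,0],0]])

```text
clock: 10.52
tool_pos: [0.4688, -0.0835, 0.1334]
ee_rot: [-3.129, 0.002, 2.301]
force: [-5.8, -8.4, 0.1]
opening: -0.0001
```

>>> move_arm(plan=[[[0,2.8,0],[0,0,0],0],[[0,4.0,0],[0,0,0],0],[[0,5.0,0],[0,0,0],0]])

```text
clock: 10.9
tool_pos: [0.4692, -0.0829, 0.1332]
ee_rot: [-3.119, 0.003, 2.299]
force: [-10.1, -9.7, 8.1]
opening: -0.0005
```

>>> move_arm(plan=[[[0,3.5,-0.3],[0,0,0],0],[[0,5,-0.6],[0,0,0],0],[[0,5.6,-0.6],[0,0,0],0]])

```text
clock: 11.28
tool_pos: [0.4694, -0.0827, 0.1334]
ee_rot: [-3.107, 0.004, 2.297]
force: [-12.1, -13.1, 6.8]
opening: -0.0001
```

The nut at (0.5025, -0.097) is also sound: it crept about 1 mm and took about 17 N. I'll back off and go to the third.

>>> move_arm(plan=[[[0,-3,0],[0,0,0],0],[[0,-7,0],[-1,0,0],0],[[0,-12,0],[-2,0,0],0],[[0,-12,-15],[-2.1,0,0],0],[[0,-12,-40],[-2.1,0,0],0],[[0,-12,-67],[-2.1,0,0],0],[[0,-12,-67],[-2.1,0,0],0]])

```text
clock: 12.15
tool_pos: [0.4642, -0.0894, 0.2038]
ee_rot: [3.137, 0.009, 2.297]
force: [0.2, -0.1, 0.1]
opening: -0.0002
```

```bash
python3 g.py .6169 -.0003 .200 107; python3 g.py .6169 -.0003 .132 107
```

```text
t 12.15 tcp [ 0.4642 -0.0894  0.2038] rpy [179.71   0.51 131.61] F [ 0.23 -0.1   0.12] shift [-34.7 173.3   5. ] turn [ 0.4   0.44 24.61] dist 176.8 op -0.0002
t 12.15 tcp [ 0.4642 -0.0894  0.2038] rpy [179.71   0.51 131.61] F [ 0.23 -0.1   0.12] shift [-34.1 173.   73. ] turn [ 0.4   0.44 24.61] dist 190.8 op -0.0002
```

>>> move_arm(plan=[[[-4,20,0],[0.4,0.4,4],0],[[-10,50,0],[0.4,0.4,8],0],[[-16,80,0],[0.4,0.4,12],0],[[-22,110,0],[0.4,0.4,16],0],[[-28,140,0],[0.4,0.4,20],0],[[-33,164,2],[0.4,0.4,23],0],[[-34.7,173.3,5],[0.4,0.4,24.6],0],[[-34.5,173.1,15],[0.4,0.4,24.6],0],[[-34.3,173,35],[0.4,0.4,24.6],0],[[-34.1,173,55],[0.4,0.4,24.6],0],[[-34.1,173,68],[0.4,0.4,24.6],0],[[-34.1,173,72],[0.4,0.4,24.6],0],[[-34.1,173,72],[0.4,0.4,24.6],0]])

```text
clock: 13.78
tool_pos: [0.6167, -0.0004, 0.1331]
ee_rot: [3.142, 0.001, 1.868]
force: [-0.2, -0.5, -0.1]
opening: -0.0003
```

```bash
python3 - <<'E'
from bench import ctrl
import cv2
im=ctrl.read_camera('side'); cv2.imwrite(f"pics/s4c.png",cv2.resize(im[130:270,200:360,::-1],None,fx=4,fy=4,interpolation=cv2.INTER_CUBIC))
E
python3 g.py .6169 -.0003 .132 107
```

```text
t 13.82 tcp [ 6.172e-01 -4.000e-04  1.336e-01] rpy [1.7994e+02 7.0000e-02 1.0701e+02] F [-0.28  0.08  0.26] shift [ 0.2 -0.2  1.6] turn [0.06 0.07 0.01] dist 1.6 op 0.0003
```

View pics/s4c.png

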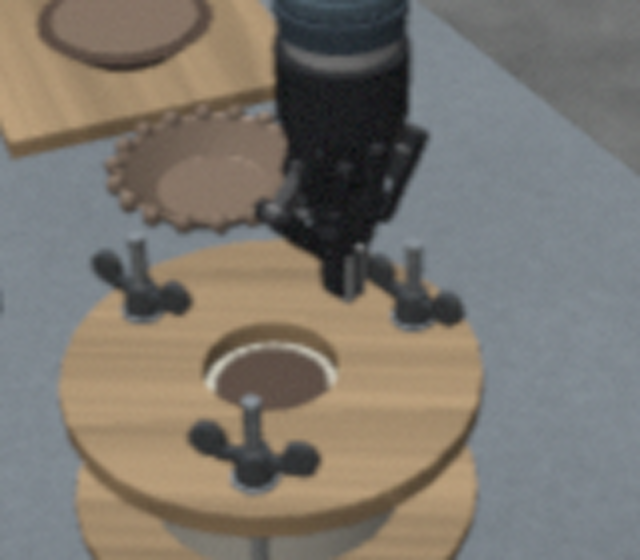

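>>> move_arm(plan=[[[0,1.5,0.5],[0,0,0],0],[[0,3,0.5],[0,0,0],0],[[0,4.5,0.5],[0,0,0],0],[[0,6,0.5],[0,0,0],0],[[0,7.2,0.5],[0,0,0],0],[[0,8.4,0.5],[0,0,0],0]])

```text
clock: 14.58
tool_pos: [0.6251, 0.0021, 0.133]
ee_rot: [3.141, 0.001, 1.868]
force: [-1.2, 0.2, 1.6]
opening: -0.0001
```

>>> move_arm(plan=[[[0,1.2,0],[0,0,0],0],[[0,2.2,0],[0,0,0],0]])

```text
clock: 14.82
tool_pos: [0.6265, 0.0026, 0.1329]
ee_rot: [-3.141, 0.001, 1.868]
force: [-2.6, -0.3, 2.4]
opening: -0.0001
```

>>> move_arm(plan=[[[0,1.2,0],[0,0,0],0],[[0,2.4,0],[0,0,0],0],[[0,3.4,0],[0,0,0],0]])

```text
clock: 15.2
tool_pos: [0.6297, 0.0037, 0.1328]
ee_rot: [-3.14, 0.001, 1.868]
force: [-2.3, -0.0, 1.3]
opening: 0.0004
```

It runs on at about 2.5 N, so this is the slack nut. I'll stop here, back off and look.

>>> move_arm(plan=[[[0,-4,0],[0,0,0],0],[[0,-9,0],[0,0,0],0],[[0,-12,0],[0,0,0],0],[[0,-13,-15],[0,0,0],0],[[0,-13,-40],[0,0,0],0],[[0,-13,-67],[0,0,0],0],[[0,-40,-67],[0,0,0],0],[[0,-90,-67],[0,0,0],0],[[-30,-140,-67],[0,0,0],0],[[-60,-180,-67],[0,0,0],0],[[-60,-180,-67],[0,0,0],0]])

```text
clock: 16.58
tool_pos: [0.4739, -0.1083, 0.2015]
ee_rot: [-3.141, 0.002, 1.863]
force: [0.3, -0.1, -0.2]
opening: -0.0001
```

```bash
python3 - <<'E'
from bench import ctrl
import cv2
for n in ('top','side'):
    im=ctrl.read_camera(n); cv2.imwrite(f"pics/{n}5.png",im[:,:,::-1])
    o=(150,200) if n=='top' else (180,200)
    cv2.imwrite(f"pics/{n}5c.png",cv2.resize(im[o[0]:o[0]+130,o[1]:o[1]+135,::-1],None,fx=4.5,fy=4.5,interpolation=cv2.INTER_CUBIC))
E
python3 g.py .486 -.326 .1 132
```

```text
t 16.68 tcp [ 0.4758 -0.1066  0.2012] rpy [1.7995e+02 8.0000e-02 1.0694e+02] F [ 0.23 -0.2   1.02] shift [-212.8  -54.3  101.5] turn [  0.03   0.09 -25.06] dist 241.9 op 0.0005
```

View pics/top5c.png

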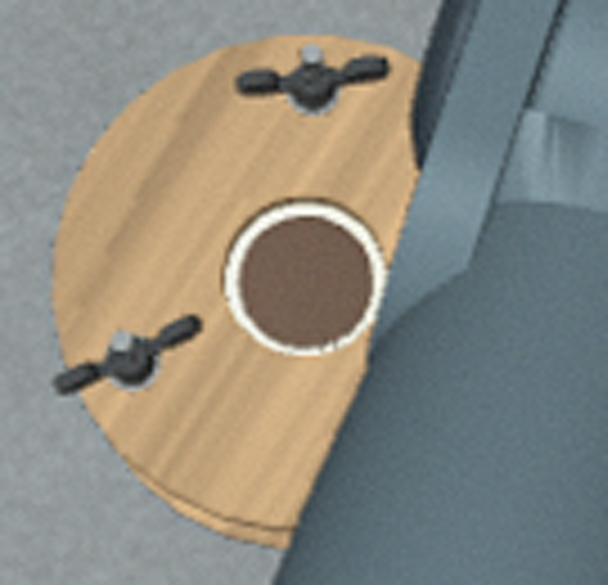

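View pics/side5c.png

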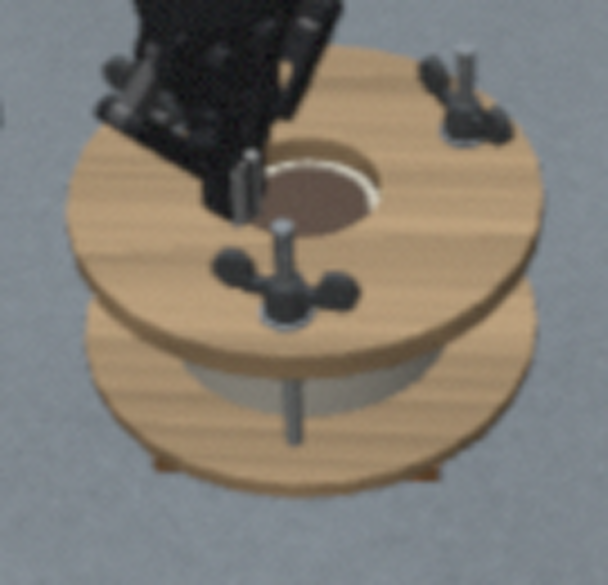

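The slack nut turned about 11° (ears now at crop (259,82) and (365,70)), and the other two look unchanged. Now I'll fetch the small cap.

```bash
python3 g.py .4862 -.3258 .1 110
```

```text
t 16.68 tcp [ 0.4758 -0.1066  0.2012] rpy [1.7995e+02 8.0000e-02 1.0694e+02] F [ 0.23 -0.2   1.02] shift [-212.6  -54.   101.5] turn [ 0.05  0.08 -3.06] dist 241.7 op 0.0005
```

>>> move_arm(plan=[[[-25,-6,0],[0,0,-1],60],[[-65,-16,0],[0,0,-3],60],[[-105,-26,0],[0,0,-3],60],[[-145,-36,15],[0,0,-3],60],[[-180,-45,45],[0,0,-3],60],[[-205,-52,80],[0,0,-3],60],[[-212.6,-54,101],[0,0,-3],60],[[-212.6,-54,101],[0,0,-3],60],[[-212.6,-54,101],[0,0,-3],60]], newtons=25)

```text
clock: 17.8
tool_pos: [0.4875, -0.3252, 0.1014]
ee_rot: [3.14, 0.002, 1.921]
force: [0.4, 0.3, 0.3]
opening: 0.0513
```

```bash
python3 - <<'E'
from bench import ctrl
import cv2
from h import *
c=ctrl.calibration('wrist')
im=ctrl.read_camera('wrist'); cv2.imwrite(f"pics/w6.png",im[:,:,::-1])
print(proj(c,[[.4862,-.3258,.04]]))
hsv=cv2.cvtColor(im,cv2.COLOR_RGB2HSV)
m=((im[:,:,0]>150)&(im[:,:,1]<80)).astype(np.uint8)
n,l,s,ce=cv2.connectedComponentsWithStats(m)
for i in range(1,n):
    if s[i,4]>50: print(s[i],ce[i],ray(c,ce[i],.04).round(4))
E
python3 g.py .4862 -.3258 .1 110
```

```text
[[272.9754206  224.42729113]]
[259 209  35  35 950] [275.99157895 225.76526316] [[ 0.4884 -0.326   0.04  ]]
[263 284  27   7 115] [275.45217391 286.97391304] [[ 0.5039 -0.3696  0.04  ]]
[ 253  319   43   36 1205] [274.22738589 336.41659751] [[ 0.5175 -0.4098  0.04  ]]
t 17.85 tcp [ 0.4876 -0.3255  0.1019] rpy [179.88   0.18 110.03] F [0.57 0.49 0.24] shift [ 0.2 -1.4  1.9] turn [0.12 0.18 0.03] dist 2.4 op 0.0516
```

View pics/w6.png

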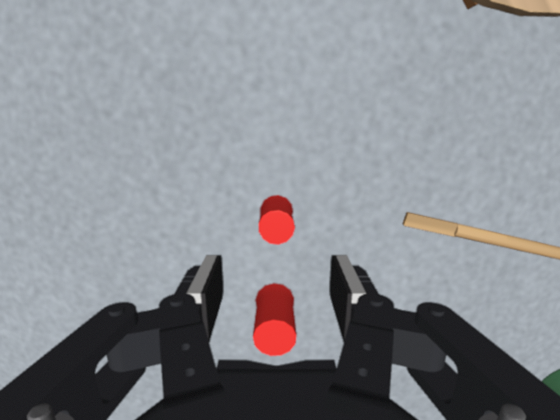

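The wrist view shows the small cap at (276,226), centred between the pads, with the big one behind it at (275,336). I'll go down and grip.

```bash
python3 g.py .4872 -.326 .014 110
```

```text
t 17.85 tcp [ 0.4876 -0.3255  0.1019] rpy [179.88   0.18 110.03] F [0.57 0.49 0.24] shift [-0.1 -0.7 87.9] turn [0.12 0.18 0.03] dist 87.9 op 0.0516
```

>>> move_arm(plan=[[[0,-0.7,15],[0.1,0.2,0],60],[[0,-0.7,38],[0.1,0.2,0],60],[[0,-0.7,60],[0.1,0.2,0],60],[[0,-0.7,78],[0.1,0.2,0],60],[[0,-0.7,86],[0.1,0.2,0],60],[[0,-0.7,88],[0.1,0.2,0],60],[[0,-0.7,88],[0.1,0.2,0],60]])

```text
clock: 18.73
tool_pos: [0.4876, -0.3261, 0.0144]
ee_rot: [3.141, 0.001, 1.921]
force: [0.1, -0.1, 0.4]
opening: 0.0513
```

>>> move_arm(plan=[[[0,0,0],[0,0,0],40],[[0,0,0],[0,0,0],25],[[0,0,0],[0,0,0],10],[[0,0,0],[0,0,0],10],[[0,0,0],[0,0,0],10]], newtons=25)

```text
clock: 19.35
tool_pos: [0.4883, -0.3266, 0.0152]
ee_rot: [3.14, 0.002, 1.921]
force: [-0.3, 0.1, 5.3]
opening: 0.0239
```

>>> move_arm(plan=[[[0,0,-5],[0,0,0],10],[[0,0,-20],[0,0,0],10],[[0,0,-50],[0,0,0],10],[[0,0,-90],[0,0,0],10],[[0,0,-130],[0,0,0],10],[[0,0,-170],[0,0,0],10],[[0,0,-190],[0,0,0],10],[[0,0,-200],[0,0,0],10],[[0,0,-200],[0,0,0],10]])

```text
clock: 20.48
tool_pos: [0.488, -0.3265, 0.2157]
ee_rot: [3.14, 0.003, 1.921]
force: [-0.3, -1.0, -1.7]
opening: 0.024
```

```bash
python3 g.py .6495 -.0248 .215 96; python3 - <<'E'
from bench import ctrl
import cv2
from h import *
st=ctrl.read_state();c=ctrl.calibration('wrist')
im=ctrl.read_camera('wrist'); cv2.imwrite(f"pics/w7.png",im[:,:,::-1])
M=Rm(st['ee_rot'])
print('pred axis mouth/top',proj(c,[st['tool_pos']+M@np.array([0,0,.014]),st['tool_pos']+M@np.array([0,0,-.026])]))
m=((im[:,:,0]>150)&(im[:,:,1]<80)).astype(np.uint8)
n,l,s,ce=cv2.connectedComponentsWithStats(m)
for i in range(1,n):
    if s[i,4]>50: print(s[i],ce[i])
im=ctrl.read_camera('side'); cv2.imwrite(f"pics/s7.png",im[:,:,::-1])
E
```

```text
t 20.48 tcp [ 0.488  -0.3265  0.2157] rpy [1.7988e+02 1.5000e-01 1.1004e+02] F [-0.32 -0.98 -1.67] shift [228.1 255.2   0.6] turn [ 0.14  0.14 14.04] dist 342.2 op 0.024
pred axis mouth/top [[274.96578031 253.64248922]
 [274.59279352 293.57808164]]
[260 233  35   9 166] [277.58433735 236.53012048]
[ 247  266   59   52 2381] [275.94624108 291.62074759]
```

View pics/w7.png

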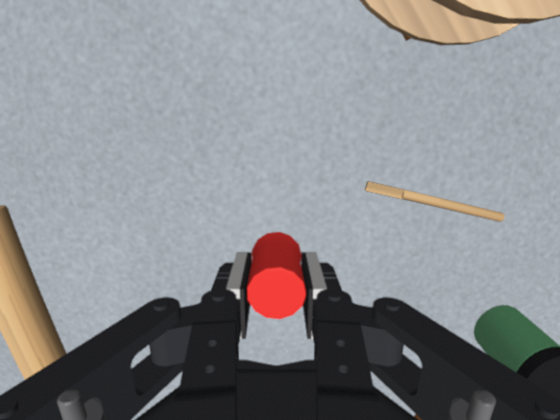

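View pics/s7.png

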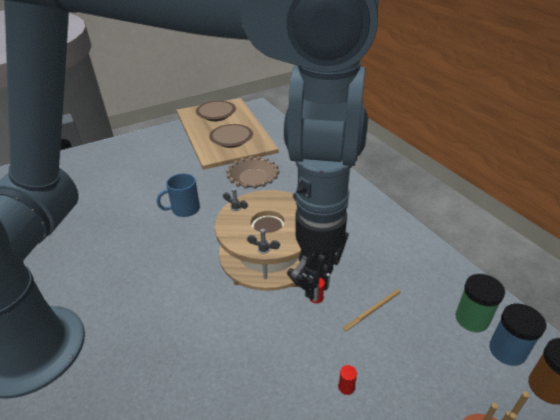

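The cap is held upright, its top at (276,292) against the predicted (275,294). The other red cap is still standing at side (348,379). I'll carry it over the slack rod.

```bash
python3 g.py .650 -.0246 .215 96
```

```text
t 20.57 tcp [ 0.4873 -0.326   0.2141] rpy [1.7996e+02 2.0000e-02 1.1004e+02] F [ 0.3   0.4  -1.01] shift [227.4 256.1  -0.7] turn [4.000e-02 1.000e-02 1.404e+01] dist 342.5 op 0.0241
```

>>> move_arm(plan=[[[15,17,-5],[0,0,1],10],[[40,45,-5],[0,0,3],10],[[65,73,-5],[0,0,5],10],[[90,101,-5],[0,0,7],10],[[115,129,-5],[0,0,8],10],[[140,157,-5],[0,0,10],10],[[165,185,-5],[0,0,12],10],[[190,213,-5],[0,0,13],10],[[210,236,-4],[0,0,14],10],[[223,250,-2],[0,0,14],10],[[228,255.5,0],[0,0,14],10],[[228,255.5,0],[0,0,14],10],[[228,255.5,0],[0,0,14],10]])

```text
clock: 22.2
tool_pos: [0.6488, -0.0252, 0.2143]
ee_rot: [3.141, 0.0, 1.675]
force: [-0.6, -0.9, 0.0]
opening: 0.0242
```

```bash
python3 g.py .650 -.0246 .204 96; python3 - <<'E'
from bench import ctrl
import cv2
from h import *
c=ctrl.calibration('wrist')
im=ctrl.read_camera('wrist'); cv2.imwrite(f"pics/w8.png",im[:,:,::-1])
print('rod tip pred',proj(c,[[.65,-.0246,.173],[.65,-.0246,.137]]))
im=ctrl.read_camera('side'); cv2.imwrite(f"pics/s8.png",cv2.resize(im[110:230,240:380,::-1],None,fx=5,fy=5,interpolation=cv2.INTER_CUBIC))
E
```

```text
t 22.2 tcp [ 0.6488 -0.0252  0.2143] rpy [1.7998e+02 3.0000e-02 9.5980e+01] F [-0.63 -0.88  0.03] shift [ 0.5  1.2 10.3] turn [ 0.02  0.03 -0.02] dist 10.4 op 0.0242
rod tip pred [[276.44980738 234.71894268]
 [276.39914028 216.78600364]]
```

View pics/w8.png

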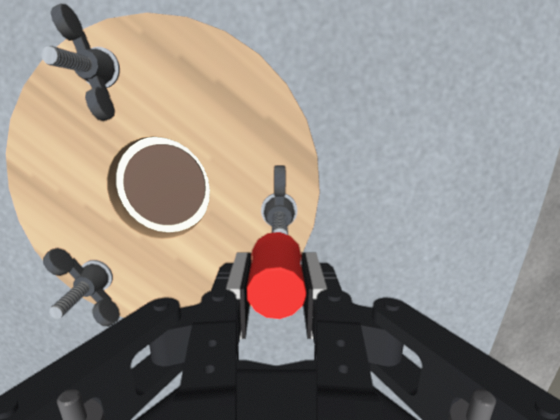

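View pics/s8.png

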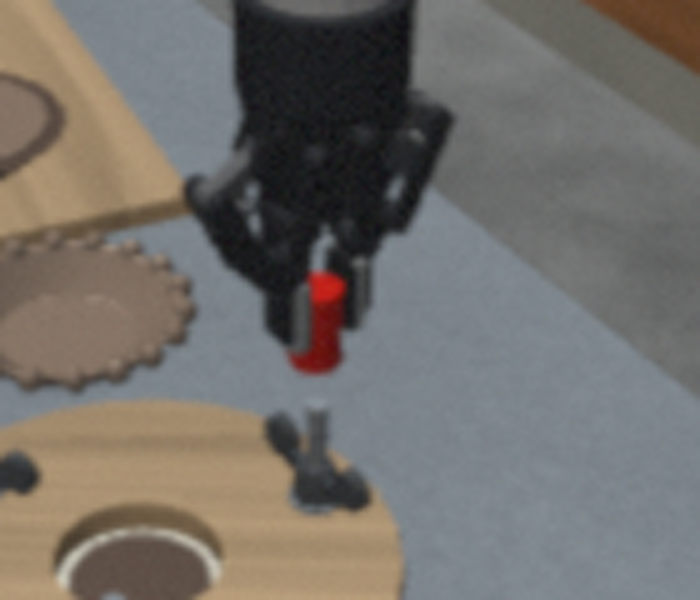

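```bash
python3 - <<'E'
import cv2
a=cv2.imread('pics/s8.png')[230:520,230:430]; cv2.imwrite('pics/s8z.png',cv2.resize(a,None,fx=2,fy=2))
b=cv2.imread('pics/w8.png')[150:330,200:360]; cv2.imwrite('pics/w8z.png',cv2.resize(b,None,fx=3.3,fy=3.3,interpolation=cv2.INTER_CUBIC))
E
```

```text
(no output)
```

View pics/s8z.png

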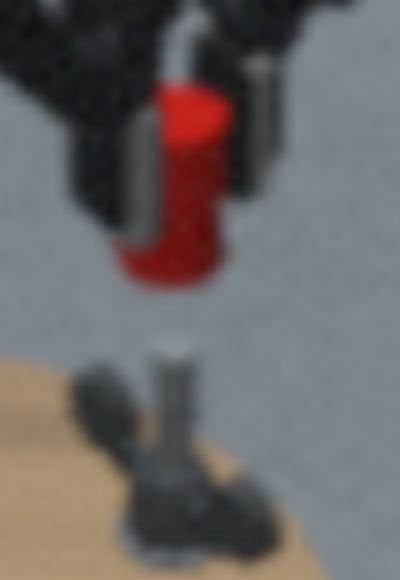

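View pics/w8z.png

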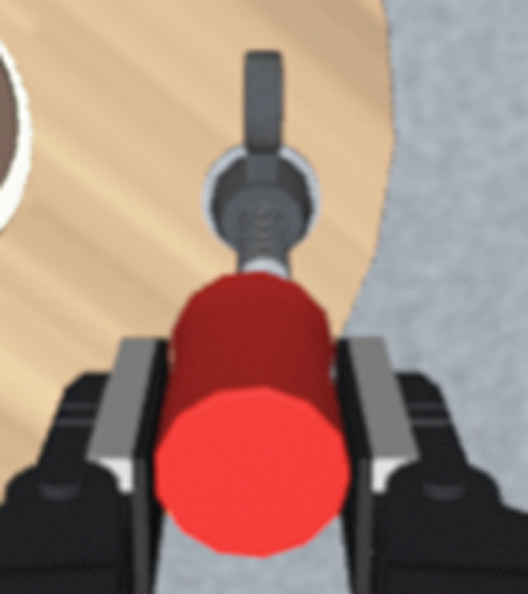

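```bash
python3 - <<'E'
from bench import ctrl
from h import *
s=ctrl.calibration('side')
T=[.6488,-.0252]
th=np.linspace(0,6.28,60)
foot=proj(s,np.c_[T[0]+.0135*np.cos(th),T[1]+.0135*np.sin(th),0*th+.2003])
z=lambda p:((p-np.array([263,133]))*10+5)
f=z(foot); print('foot L R bottom',f[:,0].min(),f[:,0].max(),f[:,1].max())
for P in ([.6488,-.0252],[.651,-.0252],[.651,-.0232],[.651,-.0272]): print(P,z(proj(s,[P+[.173]])))
E
```

```text
foot L R bottom 355.1742811285601 472.57835409609015 519.6815038744685
[0.6488, -0.0252] [[411.99349389 579.98154701]]
[0.651, -0.0252] [[419.95918845 577.05222478]]
[0.651, -0.0232] [[415.413197   572.67045955]]
[0.651, -0.0272] [[424.51688325 581.44522926]]
```

The wrist view shows the rod tip at column 280 and the cap axis at 276.5, so the rod is about 2 mm further along tool +y. That matches the x = 0.651 estimate, so I'll aim there.

```bash
python3 g.py .6509 -.0246 .182 96
```

```text
t 22.3 tcp [ 0.649  -0.0252  0.2145] rpy [1.7995e+02 2.0000e-02 9.5970e+01] F [-0.3  -0.23 -1.66] shift [ 0.4  1.9 32.5] turn [ 0.05  0.02 -0.03] dist 32.6 op 0.0243
```

>>> move_arm(plan=[[[0.4,2,4],[0,0,0],10],[[0.4,2,10],[0,0,0],10],[[0.4,2,16],[0,0,0],10],[[0.4,2,20],[0,0,0],10],[[0.4,2,24],[0,0,0],10],[[0.4,2,28],[0,0,0],10],[[0.4,2,32],[0,0,0],10],[[0.4,2,32],[0,0,0],10]])

```text
clock: 23.3
tool_pos: [0.6507, -0.0245, 0.1821]
ee_rot: [3.141, 0.0, 1.675]
force: [0.8, -0.0, 0.1]
opening: 0.0237
```

```bash
python3 g.py .6509 -.0246 .157 96; python3 - <<'E'
from bench import ctrl
import cv2
im=ctrl.read_camera('wrist'); cv2.imwrite(f"pics/w9.png",cv2.resize(im[150:330,200:360,::-1],None,fx=3,fy=3,interpolation=cv2.INTER_CUBIC))
im=ctrl.read_camera('side'); cv2.imwrite(f"pics/s9.png",cv2.resize(im[150:230,270:350,::-1],None,fx=7,fy=7,interpolation=cv2.INTER_CUBIC))
E
```

```text
t 23.3 tcp [ 0.6507 -0.0245  0.1821] rpy [1.7999e+02 1.0000e-02 9.5970e+01] F [ 0.82 -0.05  0.14] shift [-0.1  0.2 25.1] turn [ 0.01  0.01 -0.03] dist 25.1 op 0.0237
```

View pics/s9.png

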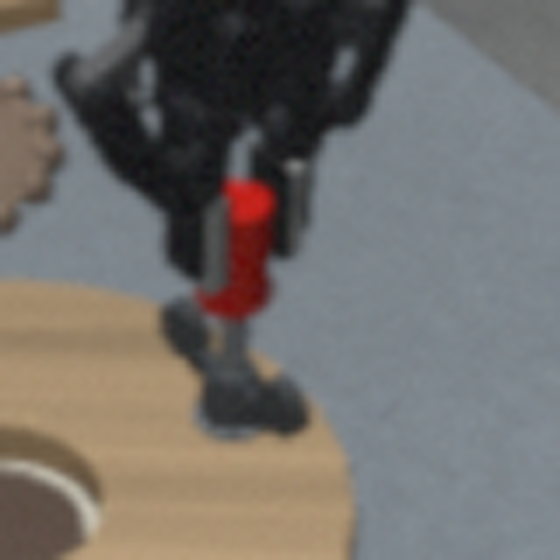

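View pics/w9.png

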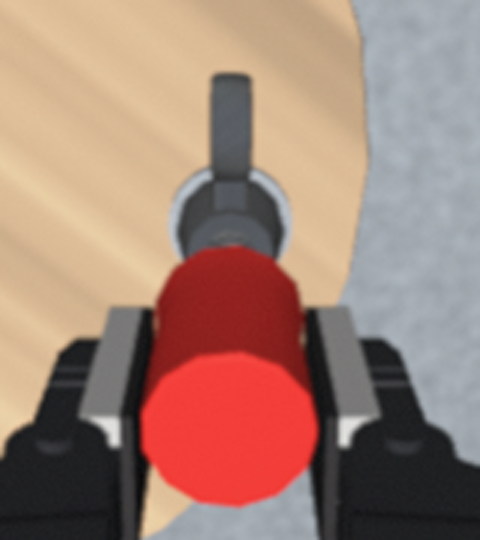

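The cap is centred on the rod in both views, and the rod is inside the mouth with no side force. Now down slowly.

>>> move_arm(plan=[[[0,0,3],[0,0,0],10],[[0,0,6],[0,0,0],10],[[0,0,9],[0,0,0],10],[[0,0,12],[0,0,0],10],[[0,0,15],[0,0,0],10],[[0,0,17],[0,0,0],10],[[0,0,19],[0,0,0],10],[[0,0,19],[0,0,0],10]])

```text
clock: 24.4
tool_pos: [0.6509, -0.0246, 0.1634]
ee_rot: [3.141, 0.0, 1.675]
force: [-0.9, -0.5, -0.4]
opening: 0.0239
```

>>> move_arm(plan=[[[0,0,1],[0,0,0],10],[[0,0,2],[0,0,0],10]])

```text
clock: 24.65
tool_pos: [0.6509, -0.0246, 0.1614]
ee_rot: [3.141, 0.0, 1.675]
force: [-0.1, 0.6, 0.0]
opening: 0.024
```

>>> move_arm(plan=[[[0,0,1],[0,0,0],10],[[0,0,2],[0,0,0],10]])

```text
clock: 24.9
tool_pos: [0.6509, -0.0246, 0.1594]
ee_rot: [3.141, 0.0, 1.675]
force: [0.3, -0.2, -0.3]
opening: 0.024
```

>>> move_arm(plan=[[[0,0,0.8],[0,0,0],10],[[0,0,1.5],[0,0,0],10]])

```text
clock: 25.15
tool_pos: [0.6509, -0.0246, 0.1578]
ee_rot: [3.141, 0.0, 1.675]
force: [-0.2, 0.8, 0.1]
opening: 0.0239
```

>>> move_arm(plan=[[[0,0,0.8],[0,0,0],10],[[0,0,1.5],[0,0,0],10]])

```text
clock: 25.4
tool_pos: [0.651, -0.0246, 0.1576]
ee_rot: [3.14, 0.001, 1.675]
force: [-3.5, -0.7, 9.1]
opening: 0.0239
```

Seated: contact at about 9 N with TCP z 0.1577 (0.157 expected). Releasing.

>>> move_arm(plan=[[[0,0,0.3],[0,0,0],10],[[0,0,0.3],[0,0,0],35],[[0,0,0.3],[0,0,0],50],[[0,0,0.3],[0,0,0],55],[[0,0,0.3],[0,0,0],55]])

```text
clock: 26.02
tool_pos: [0.651, -0.0246, 0.1571]
ee_rot: [3.14, 0.001, 1.675]
force: [-0.4, 0.3, 0.7]
opening: 0.0469
```

```bash
python3 g.py .6509 -.0246 .157 96; python3 - <<'E'
from bench import ctrl
import cv2
im=ctrl.read_camera('wrist'); cv2.imwrite(f"pics/w10.png",cv2.resize(im[150:350,150:410,::-1],None,fx=3,fy=3,interpolation=cv2.INTER_CUBIC))
E
```

```text
t 26.02 tcp [ 0.651  -0.0246  0.1571] rpy [1.7991e+02 4.0000e-02 9.5970e+01] F [-0.38  0.34  0.65] shift [ 0.  -0.1  0.1] turn [ 0.09  0.04 -0.03] dist 0.2 op 0.0469
```

View pics/w10.png

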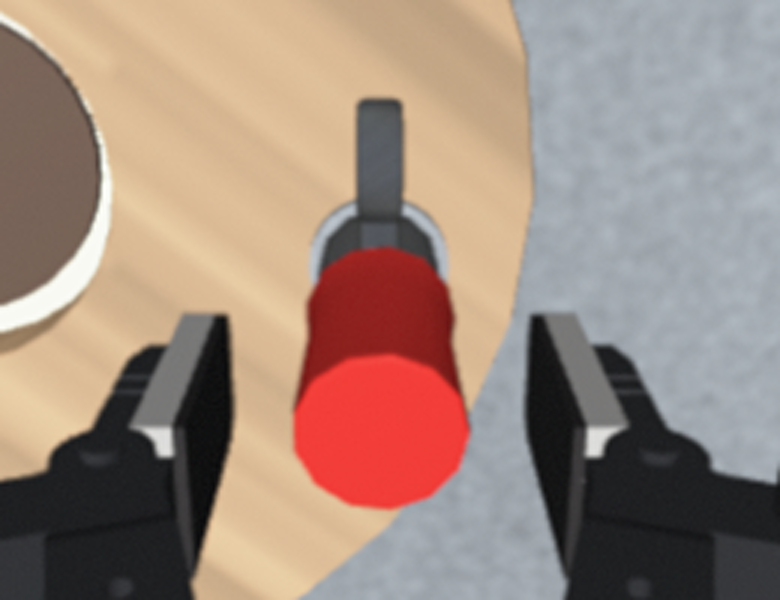

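The cap stands free of both pads, upright on the rod. I'll lift straight up, move aside and check.

>>> move_arm(plan=[[[0,0,-8],[0,0,0],55],[[0,0,-25],[0,0,0],55],[[0,0,-50],[0,0,0],55],[[0,0,-75],[0,0,0],55],[[0,0,-85],[0,0,0],55],[[0,-30,-85],[0,0,0],55],[[0,-70,-85],[0,0,0],55],[[0,-120,-85],[0,0,0],55],[[-40,-160,-85],[0,0,0],55],[[-90,-180,-85],[0,0,0],55],[[-140,-190,-85],[0,0,0],55],[[-160,-190,-85],[0,0,0],55],[[-160,-190,-85],[0,0,0],55]])

```text
clock: 27.7
tool_pos: [0.4786, -0.2042, 0.2416]
ee_rot: [3.14, -0.0, 1.673]
force: [0.3, -0.0, -0.0]
opening: 0.0469
```

```bash
python3 - <<'E'
from bench import ctrl
import cv2
from h import *
for n in ('top','side'):
    im=ctrl.read_camera(n); cv2.imwrite(f"pics/{n}11.png",im[:,:,::-1])
    o=(150,200) if n=='top' else (170,200)
    cv2.imwrite(f"pics/{n}11c.png",cv2.resize(im[o[0]:o[0]+130,o[1]:o[1]+135,::-1],None,fx=4.5,fy=4.5,interpolation=cv2.INTER_CUBIC))
    c=ctrl.calibration(n)
    print(n,'pred cap top/foot seated',proj(c,[[.6505,-.0246,.183],[.6505,-.0246,.143]]).round(1))
print(ctrl.read_state()['clock'],ctrl.read_state()['tool_pos'])
E
```

```text
top pred cap top/foot seated [[269.  159.8]
 [269.2 165.7]]
side pred cap top/foot seated [[304.2 186.7]
 [304.  200.2]]
27.8 [ 0.47859739 -0.20251033  0.24165619]
```

View pics/top11.png

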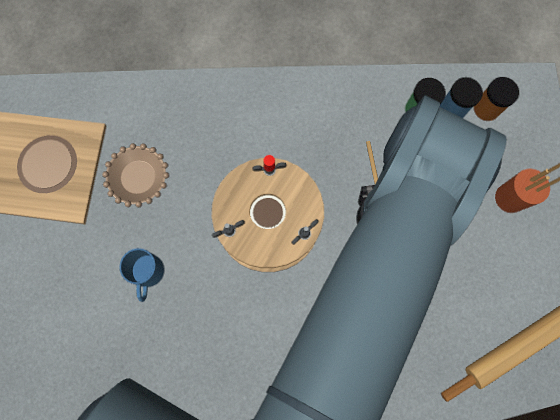

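View pics/side11c.png

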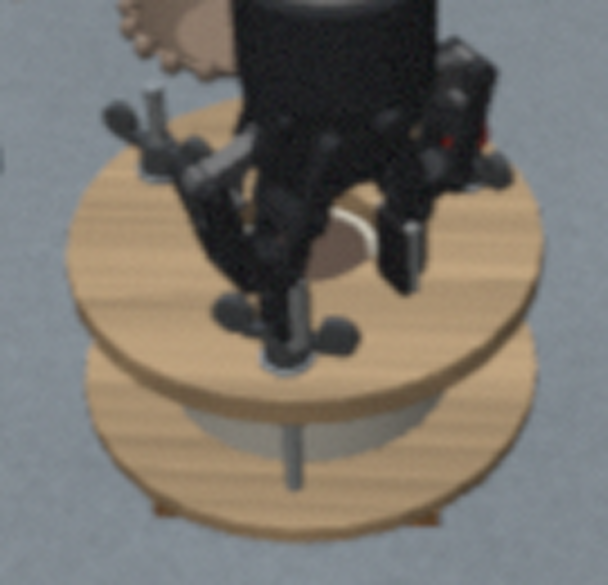

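View pics/top11c.png

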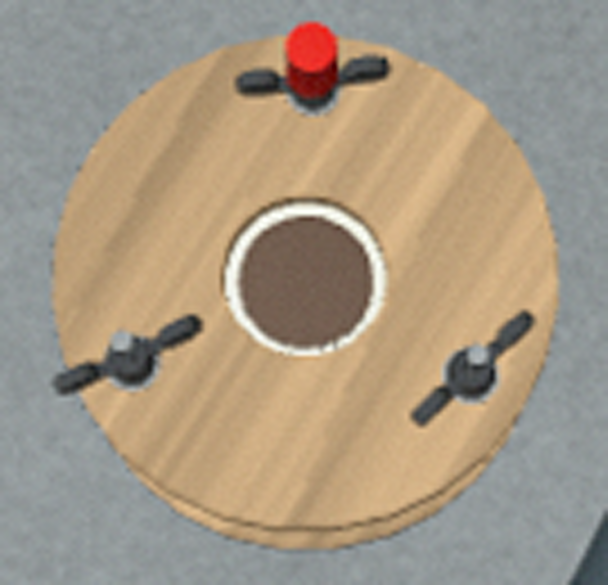

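>>> move_arm(plan=[[[-10,0,-5],[0,0,0],55],[[-40,-10,-15],[0,0,0],55],[[-80,-20,-20],[0,0,0],55],[[-110,-25,-20],[0,0,0],55],[[-120,-30,-20],[0,0,0],55],[[-120,-30,-20],[0,0,0],55]])

```text
clock: 28.55
tool_pos: [0.4612, -0.3247, 0.2615]
ee_rot: [3.14, -0.001, 1.676]
force: [-0.3, -0.2, 0.4]
opening: 0.0466
```

```bash
python3 - <<'E'
from bench import ctrl
import cv2
im=ctrl.read_camera('side'); cv2.imwrite("pics/s12c.png",cv2.resize(im[130:270,200:360,::-1],None,fx=4,fy=4,interpolation=cv2.INTER_CUBIC))
E
```

```text
(no output)
```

View pics/s12c.png

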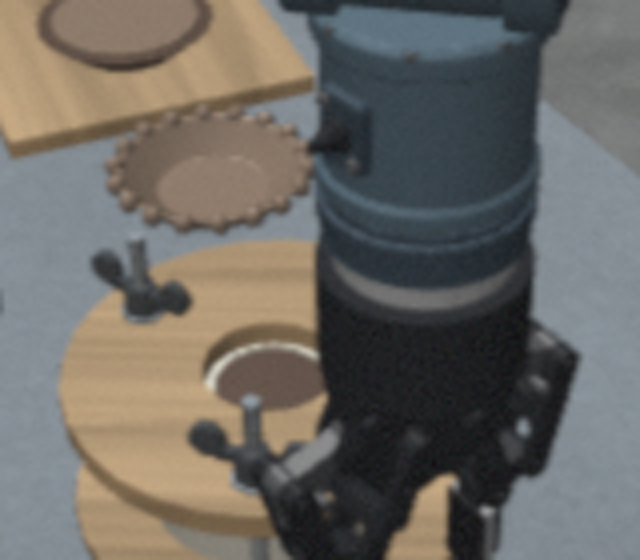

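The arm still hides the cap from the side camera. The top view (cap top at (269.1,160.4) against (269.0,159.8) predicted for fully seated) and the contact height agree, so I'm handing in.

```bash
python3 -c "
from bench import ctrl
print(ctrl.hand_in(), ctrl.read_state()['clock'])"
```

```text
the job is handed in; nothing more can be done
the job is handed in; nothing more can be done
```

I tried all three wing nuts, found the slack one, put the small red cap fully down on its rod, and handed the job in at about 28.6 s.

| Nut position (x, y) | Result | Peak sideways force read |
|---|---|---|
| (0.512, 0.067) | sound, crept about 1 mm and firmed up | about 16 N |
| (0.5025, -0.097) | sound, crept about 1 mm and firmed up | about 18 N (19 N counting the vertical part) |
| (0.650, -0.025) | slack, ran on at about 2.5 N, stopped after about 11° | about 2.6 N |

- **Sound nuts:** both read higher than the 15 N asked for, but I saw no reading over 20 N. Readings are noisy by about 1 N and come only at the end of each move.
- **Cap:** it touched the rod's tip at about 9 N, at a tool height of 0.1577 m, against about 0.157 m expected. After release it stood clear of the pads.
- **Last top view:** the cap's top is within 1 pixel of where a fully seated cap should be. The two sound nuts, dish and jug look unmoved.
- **Not confirmed:** the arm blocked the side camera's view of the placed cap, so that check could not be made. In the last top view the arm also hid the bigger cap and part of the modelling tool. Both looked in place when last seen, before the cap was carried over.

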